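# Sweep spent filters into the waste pan and shut its mouth with the board

## Task

Take the blue sweeping board from its sloping rest and use it to sweep all three spent filters (two orange cassettes, one red disc) along the bench until they lie fully inside the steel waste pan; the filters are dirty, so never touch them with the gripper or arm. Then stand the board upright on the bench on its black edge, centred and square across the pan's mouth just in front of the lip, and let go, so that nothing can slide out. Do not shift or knock over the cup, the stack of dishes or the flask.

Things in the scene. Friction and masses are not known exactly. Their poses are not given: they have to be found in the camera images.
- board: blue plate 18 thick (x), 100 wide (y), 100 high (z) mm, 180 g, both faces alike; black strip on its lower edge, white stripes near its upper edge. Origin: centre of the lower edge; z runs up the plate. Starts leaning 0.70 rad from vertical on the rest, upper edge towards mid-bench; its upper 45 mm are free on both faces for a grasp across the 18 mm, gripper tilted along the plate
- rest: grey sloping rest for the board, fixed, base 130 (x) x 120 (y) mm, about 65 mm high, at the right of the bench. Origin: centre of its underside; its -x points roughly left, to mid-bench, the way the board's upper edge leans. The board's lower edge sits on the ledge at (25, 0, 30) mm in this frame
- pan: fixed steel waste pan, green rims, at the left. Outside 220 long (x), 168 wide (y) mm; three walls 40 high, 4 thick (rims 4 wider per side); inside width 160. Mouth: the whole -x end, facing mid-bench; lip at x = -110, then a 30 mm ramp up to the 3 mm thick floor. Origin: centre of its underside; x points inwards from mouth to closed end, z up
- board_grip (a point): point inside the board at mid thickness and mid width, 85 mm above the lower edge (15 mm below the upper edge): good place for the TCP
- cassette_a: spent filter cassette, orange box with a pale window, 64 x 42 x 22 mm (x, y, z), 35 to 70 g, lying flat, loose. Origin: centre of its underside; z up
- cassette_b: spent filter cassette, orange box with a pale window, 64 x 42 x 22 mm (x, y, z), 35 to 70 g, lying flat, loose. Origin: centre of its underside; z up
- disc: spent disc filter, red round puck with a pale face, diameter 60, height 22 mm, 35 to 70 g, lying flat, loose. Origin: centre of its underside; z up
- cup: small steel cup, diameter 72, height 60 mm, loose: leave alone. Origin: centre of its underside
- dishes: stack of clear dishes with a yellow label, diameter 90, height 54 mm, loose: leave alone. Origin: centre of its underside
- flask: green glass conical flask, base diameter 90 mm narrowing to 36 at 85 mm height, 125 high, 350 g, loose: leave alone. Origin: centre of its underside
Mind the look-alikes: they are no part of the job. There is more than one size of the board; the job needs the smaller.

How it is judged:
On the way, in this order (a step that is already met when the one before it is completed fails the run):
1. the board has been taken off its rest and is held upright by the fingers (contact force between the fingers and board above 1 N and angle between board's own z axis and vertical below 0.25 rad and horizontal distance between board and rest above 0.08 m), for 0.1 s.
2. all three filters lie inside the pan, the board still held (x of cassette_a in the frame of pan between -0.09 and 0.11 m and y of cassette_a in the frame of pan between -0.084 and 0.084 m and height (world z) of each of cassette_a, cassette_b, disc below 0.04 m and x of cassette_b in the frame of pan between -0.09 and 0.11 m and y of cassette_b in the frame of pan between -0.084 and 0.084 m and x of disc in the frame of pan between -0.09 and 0.11 m and y of disc in the frame of pan between -0.084 and 0.084 m and contact force between the fingers and board above 1 N), for 0.1 s.
At the end, for the whole second after the job is handed in: All three filters rest in the pan, centres at least 20 mm inside the lip and below 40 mm; the board stands released on the bench on its lower edge, upright within 0.12 rad, square to the mouth within 0.26 rad, centred within 30 mm, at most 40 mm from the lip and not on the pan (x of cassette_a in the frame of pan between -0.09 and 0.11 m and y of cassette_a in the frame of pan between -0.084 and 0.084 m and height (world z) of each of cassette_a, cassette_b, disc below 0.04 m and x of cassette_b in the frame of pan between -0.09 and 0.11 m and y of cassette_b in the frame of pan between -0.084 and 0.084 m and x of disc in the frame of pan between -0.09 and 0.11 m and y of disc in the frame of pan between -0.084 and 0.084 m and linear speed of each of cassette_a, cassette_b, disc, board below 0.02 m/s and angle between board's own z axis and vertical below 0.12 rad and height (world z) of board below 0.008 m and x of board in the frame of pan between -0.16 and -0.112 m and y of board in the frame of pan between -0.03 and 0.03 m and angle between the x axis of board and the x axis of pan, either way round below 0.26 rad); the robot touches nothing.
It fails at once if a filter was touched by the gripper or arm (contact force between any of the fingers, the arm and cassette_a above 0.5 N or contact force between any of the fingers, the arm and cassette_b above 0.5 N or contact force between any of the fingers, the arm and disc above 0.5 N).
It fails at once if a bystander was shifted more than 25 mm or tipped (distance of any of cup, dishes, flask from where it was at the start of the episode above 0.025 m or angle between any of cup, dishes, flask's own z axis and vertical above 0.35 rad).
It also fails if it takes over 72 s, if anything falls off the work surface, if the arm or the gripper's body presses on something with over 40 N, if the wrist force passes 120 N, or if a joint passes its speed limit or range.

## Robot

A 7-joint arm with a two-finger parallel gripper is mounted at the origin on the work surface. World frame = base frame: x ahead of the robot, y to its left, z up, the work surface at z = 0. Lengths are in m, angles in rad, forces in N, time in s.
With the tool pointing down it reaches from about 0.4 to 0.925 m from the base axis. Payload 5.6 kg.
Tool frame: the origin (TCP) lies between the finger pads, 19 mm behind the fingertips; this is the grasp point; z points along the fingers, y is the line along which they close (so a half turn about z gives the same grasp; the last joint's range is limited). The gripper opens to 85 mm and grips with 20 to 120 N. Pads are 22 mm wide; open, the fingers measure 114 mm over their backs; the gripper's body (76 mm by 85 mm) begins 54 mm behind the grasp point. The pads swing forward as they close: fully open they stand 13 mm farther back than shut.
Start: joints at [1.113, 0.468, -0.012, 1.603, 0.006, 1.071, -0.056], TCP at [0.262, -0.595, 0.25] pointing down, gripper open.
Joint ranges: [-2.53, 2.53], [-0.31, 2.02], [-1.57, 1.55], [0.28, 2.44], [-1.29, 4.43], [0.15, 1.84], [-2.92, 2.92]. Speed limits (rad/s): [2.57, 2.57, 3.14, 3.14, 3.14, 3.14, 3.14].

## Interface

Orientations are given as a unit quaternion [x, y, z, w].
In Python, from station import monitor, optics, job_done gives the robot as it stands. The module is installed in compiled form; this text tells all that it offers.
- The arm moves only by the tool arm_command, never from a script. Its argument "moves" is a list of rows, each an object of numbers: "gripper": the opening, from -1 (shut) to 1 (fully open); "dx", "dy", "dz": the shift along the world's x, y, z as a fraction of full scale; "ax", "ay", "az": the turn, a rotation vector about the world's x, y, z as a fraction of full scale. A call has 1 to 12 rows; each row is the pose to reach, as a shift and turn from the pose commanded when the call began; what a row does not reach only later rows make up. Full scale, the value 1, is 250 mm for a shift and 45 degrees for a turn. A row lasts 1/8 s, in which the tool goes at most 62.5 mm and 10.7 degrees, less where a joint would pass 70% of its speed; a pose out of reach is approached as far as the arm can. A call with a number of a shift or a turn outside -1 to 1 is refused whole. A call with a gripper value outside its range is refused whole. The fingers move at their own pace and stop on an object; "force" is the grip in N (left out, the last holds). Time passes only in rows, so rows that repeat a pose let the fingers close. It gives the time, the measured TCP pose, the force, the opening and the grip force at its end, in the units of the state.
- monitor.get_state(): the state, without advancing time (a new reading comes with each control period).
- optics.read_camera(name): name is "scene" or "top"; returns a dict with "frame" (384x512x3 uint8, red, green, blue), "depth" (384x512 float32, m along the optical axis (not along the pixel's ray), 0 where there is no reading), "fovy" (degrees; the focal length in pixels is half the picture's height over the tangent of half this angle, whatever the lens; pixels are square), "cx", "cy" (the principal point, pixels), "rvec" (rotation vector, rad) and "tvec" (3), from world to camera coordinates, as OpenCV has them. Camera axes: x right, y down, z forward; pixel columns grow to the right and rows downward; lengths in m; the calibration is good to about 2 mm. A picture is of the moment at which its call begins.
- job_done(): hands the job in; it is judged then, once.
The state is a dict: "time_s": time; "qpos": joint angles; "qd": joint speeds; "joint_torque": joint torques, N m; "tool_pos": TCP position; "tool_rot": TCP orientation; "ft_force": force on the tool from outside, world axes, zero at the start; "torque": the same for the moment, N m; "opening": opening from 0.0 (shut) to 1.0 (fully open); "grip_force": force on a finger pad.
Only numpy, scipy, OpenCV 4.12 (cv2) and the standard library are available. Lean on these libraries where they do the work, as an engineer would, in place of code of your own. Each camera call takes 0.05 s, during which the arm holds its last target. There are 200 camera calls.

## Working session

There is one attempt and no reset: what is moved stays moved. The work goes in short steps, Python scripts to look and compute and a tool call to move; the robot and the scene stay as the last step left them, time stands still between calls to the robot, and variables do not carry over. Pictures are saved under pics/ and viewed, at most 10 in all, crops included, and the job is handed in when it is done.

Besides the shell and the picture viewer there is one more tool, called after ">>>" as name([rows], argument=value, ...), one row to a line, values as JSON. arm_command: Moves the arm, as the interface text tells. Shift numbers are shares of 250 mm and turn numbers shares of 45 degrees, none past 1 either way. Its arguments: {"type":"object","properties":{"moves":{"type":"array","items":{"type":"object","properties":{"gripper":{"type":"number"},"dx":{"type":"number"},"dy":{"type":"number"},"dz":{"type":"number"},"ax":{"type":"number"},"ay":{"type":"number"},"az":{"type":"number"}}}},"force":{"type":"number"}},"required":["moves"]}

```bash
mkdir -p pics; cat > h.py <<'E'
import numpy as np, cv2
from station import monitor, optics, job_done
def cam(n):
    c=optics.read_camera(n); c['R']=cv2.Rodrigues(np.array(c['rvec'],float))[0]; c['t']=np.array(c['tvec'],float).ravel()
    c['f']=192/np.tan(np.radians(c['fovy'])/2); return c
def save(c,p): cv2.imwrite(p,cv2.cvtColor(c['frame'],cv2.COLOR_RGB2BGR))
def plane(c,u,v,z):
    d=c['R'].T@np.array([(u-c['cx'])/c['f'],(v-c['cy'])/c['f'],1]); o=-c['R'].T@c['t']
    return o+d*(z-o[2])/d[2]
def cloud(c):
    v,u=np.mgrid[0:384,0:512]; d=c['depth']
    P=np.stack([(u-c['cx'])/c['f']*d,(v-c['cy'])/c['f']*d,d],-1)
    return (P-c['t'])@c['R']
E
python3 - <<'E'
from h import *
for n in('top','scene'):
    c=cam(n); save(c,f'pics/{n}0.png'); np.savez(f'{n}0.npz',**{k:c[k] for k in c})
    print(n,c['fovy'],c['cx'],c['cy'],-c['R'].T@c['t'],c['R'][2], (c['depth']>0).mean())
print(monitor.get_state())
E
```

```text
top 53.592869186733324 258.6495517588189 188.6183315061894 [ 0.32417523 -0.0278844   1.05594095] [ 0.11625051 -0.00686098 -0.99319623] 0.99591064453125
scene 51.90206177346572 256.85332798085585 184.67910618635344 [ 1.12414259 -0.23641067  1.11964492] [-0.5542459   0.15381298 -0.81801776] 0.9960683186848959
{'time_s': 0.1, 'qpos': array([ 1.11300668,  0.4683263 , -0.01160453,  1.60350143,  0.0060142 ,
        1.07139195, -0.05628926]), 'qd': array([ 0.0009709 , -0.00077667, -0.00185089, -0.00342759, -0.00157633,
        0.00022417, -0.00029792]), 'joint_torque': array([ 1.25615359e-03, -5.33520520e+01,  2.19846895e-02, -2.51966679e+01,
        1.15371763e-02,  4.31367269e-03,  1.12745934e-05]), 'tool_pos': array([ 0.26170486, -0.59449037,  0.24912188]), 'tool_rot': array([ 9.78575049e-01,  2.05888901e-01, -2.25344575e-04, -7.63869644e-04]), 'ft_force': array([-0.00285046,  0.10077712,  0.15020857]), 'torque': array([-0.00228314,  0.0911458 , -0.00848027]), 'grip_force': 0.0, 'opening': 1.003918048938759}
```

View pics/top0.png

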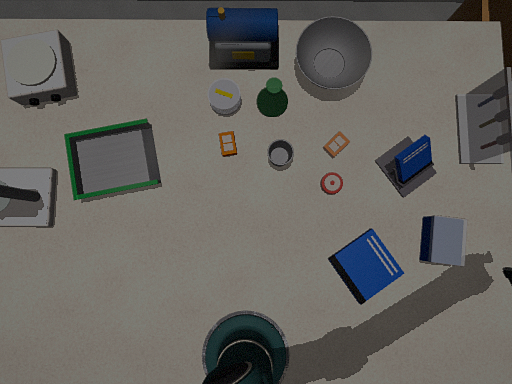

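View pics/scene0.png

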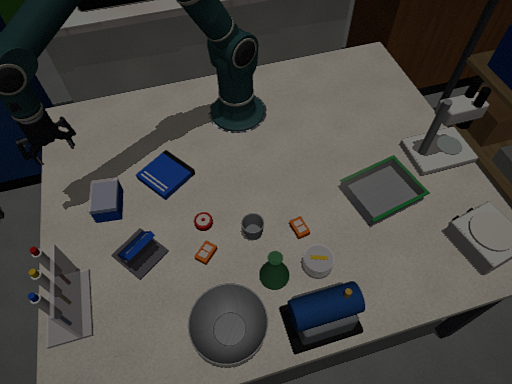

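The top view shows the pan at about (113,160), with its mouth at the right end (~155,165). The cassettes are at (228,143) and (337,144), the disc at (332,183), the cup at (280,153), the flask at (272,98), the dishes at (225,97), and the small board on its rest at (410,160). The scene view agrees.

```bash
python3 - <<'E'
from h import *
def ld(n): return dict(np.load(n+'0.npz'))
np.set_printoptions(precision=4,suppress=True)
def comps(m,amin):
    n,l,s,ce=cv2.connectedComponentsWithStats(m.astype(np.uint8))
    return [(l==i) for i in range(1,n) if s[i,4]>=amin]
for n in('top','scene'):
    c=ld(n); P=cloud(c); h=cv2.cvtColor(c['frame'],cv2.COLOR_RGB2HSV); H,S,V=[h[...,i].astype(int) for i in range(3)]
    print(n,'bench z',np.median(P[200:260,120:300,2]) )
    for nm,m,z in(('orange',(S>130)&(V>60)&((H<18)|(H>172)),.022),('blue',(S>130)&(H>105)&(H<130)&(V>40),None),('green',(S>130)&(H>50)&(H<80)&(V>60),.04),('dgreen',(S>60)&(H>50)&(H<85)&(V<=110)&(V>20),.04),('yellow',(S>120)&(H>20)&(H<35)&(V>90),.054)):
        for k in comps(m,25):
            cn=max(cv2.findContours(k.astype(np.uint8),0,2)[0],key=cv2.contourArea)
            hull=cv2.convexHull(cn)[:,0]
            r=cv2.minAreaRect(cn); b=cv2.boxPoints(r)
            Z=P[k]; 
            if z: 
                q=np.array([plane(c,*p,z)[:2] for p in hull]).astype(np.float32); rr=cv2.minAreaRect(q)
                print(nm,k.sum(),np.round(r[0]),'rect',np.array(rr[0]),np.array(rr[1]),rr[2],'zmed',np.median(Z[:,2]),'hue',np.median(H[k]))
            else: print(nm,k.sum(),np.round(r[0]),'cloud',np.median(Z,0),Z.min(0),Z.max(0))
# pan mouth corners & heights
c=ld('top');P=cloud(c)
for z0,z1,nm in((.01,.035,'low'),(.035,.3,'obj')):
    m=(P[...,2]>z0)&(P[...,2]<z1)
    for k in comps(m,60):
        v,u=np.nonzero(k);print(nm,k.sum(),u.mean().round(),v.mean().round(),np.median(P[k],0),P[k].min(0),P[k].max(0))
E
```

```text
top bench z -2.726724095164322e-05
orange 137 [485.  10.] rect [ 0.9697 -0.6935] [0.0175 0.0633] 86.12344360351562 zmed -0.4160755872418729 hue 16.0
orange 190 [227. 143.] rect [0.5735 0.052 ] [0.063  0.0414] 9.97339153289795 zmed 0.021951253911781564 hue 16.0
orange 169 [336. 144.] rect [ 0.572  -0.2515] [0.0393 0.061 ] 44.86726379394531 zmed 0.022188320776831714 hue 13.0
orange 139 [332. 183.] rect [ 0.4619 -0.2358] [0.056  0.0553] 44.331180572509766 zmed 0.022650871007992738 hue 2.0
blue 1635 [242.  22.] cloud [ 0.8495 -0.0042  0.1611] [ 0.3242 -0.08    0.1344] [0.8968 0.0976 1.0559]
blue 848 [414. 157.] cloud [ 0.5192 -0.4406  0.0851] [ 0.3242 -0.502   0.0435] [ 0.5754 -0.0279  1.0559]
blue 2352 [369. 264.] cloud [ 0.2399 -0.3237  0.0262] [ 0.1493 -0.4194  0.02  ] [ 0.3355 -0.0279  1.0559]
green 875 [110. 159.] rect [0.5248 0.3665] [0.1826 0.2267] 11.496726989746094 zmed 0.0413735631262471 hue 69.0
dgreen 869 [271.  98.] rect [ 0.699  -0.0716] [0.1091 0.0831] 0.17300252616405487 zmed 0.05654749595205551 hue 66.0
dgreen 1103 [110. 159.] rect [0.5248 0.3667] [0.1847 0.2284] 11.4122
[... 3967 characters left out ...]
171 0.0353] [0.7492 0.1069 0.059 ]
obj 1138 99.0 160.0 [0.5095 0.4118 0.0411] [0.4141 0.238  0.0351] [0.6367 0.4963 0.0471]
obj 1210 413.0 160.0 [ 0.5139 -0.4383  0.0812] [ 0.4511 -0.5103  0.035 ] [ 0.5758 -0.3821  0.1146]
obj 228 281.0 150.0 [ 0.5527 -0.0964  0.0574] [ 0.506  -0.1269  0.0351] [ 0.5753 -0.0569  0.064 ]
obj 437 18.0 193.0 [0.4207 0.5578 0.1194] [0.4086 0.5526 0.035 ] [0.4546 0.6544 0.1918]
obj 1885 446.0 240.0 [ 0.307  -0.5144  0.0759] [ 0.2437 -0.5701  0.0351] [ 0.3717 -0.4721  0.0817]
obj 93 507.0 273.0 [ 0.2467 -0.5434  0.2655] [ 0.2251 -0.5512  0.2455] [ 0.2553 -0.522   0.2996]
obj 1822 244.0 355.0 [ 0.0585 -0.003   0.1656] [-0.0045 -0.0671  0.035 ] [0.0819 0.0783 0.2999]
```

```bash
python3 - <<'E'
from h import *
a=cv2.imread('pics/top0.png'); b=cv2.imread('pics/scene0.png')
g=lambda i:np.clip(i.astype(float)*1.8,0,255).astype(np.uint8)
t=g(cv2.resize(a[70:290,320:512],None,fx=3,fy=2.7,interpolation=2))[:594]
cv2.imwrite('pics/z1.png',np.hstack([cv2.resize(g(a[110:200,365:455]),(400,400),interpolation=2),cv2.resize(g(b[215:285,105:175]),(400,400),interpolation=2)]))
E
```

```text
(no output)
```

View pics/z1.png

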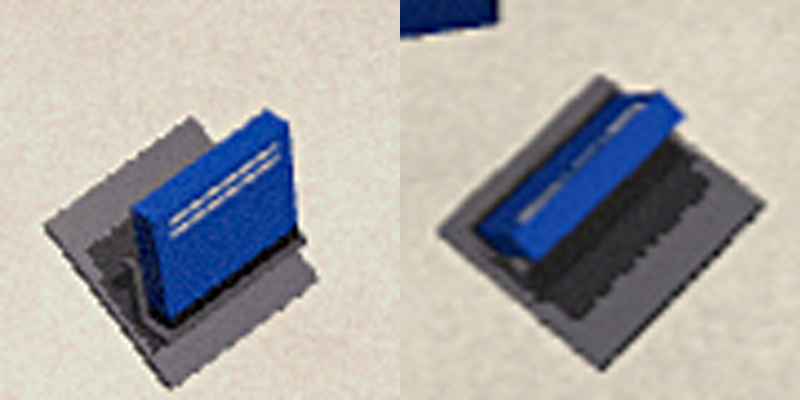

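The crop (top view on the left, scene view on the right) shows the small board. Its black lower edge is on the ledge at the right-lower side, and its striped upper edge leans up-left towards mid-bench. Next I'll fit its plane and edges.

```bash
python3 - <<'E'
from h import *
from scipy.spatial.transform import Rotation as Rn
np.set_printoptions(precision=4,suppress=True)
pts=[]
for n,box in(('top',(385,445,125,190)),('scene',(110,160,225,268))):
    c=dict(np.load(n+'0.npz'));P=cloud(c);h=cv2.cvtColor(c['frame'],cv2.COLOR_RGB2HSV).astype(int)
    m=(h[...,1]>130)&(h[...,0]>105)&(h[...,0]<130)&(h[...,2]>40)&(c['depth']>.1)
    k=np.zeros_like(m);u0,u1,v0,v1=box;k[v0:v1,u0:u1]=1;m&=k; m=cv2.erode(m.astype(np.uint8),np.ones((3,3)))>0
    Q=P[m]; Q=Q[(Q[:,2]>.03)&(Q[:,2]<.13)]
    rng=np.random.default_rng(0);best=None
    for _ in range(500):
        a=Q[rng.choice(len(Q),3,False)];nn=np.cross(a[1]-a[0],a[2]-a[0]);
        if np.linalg.norm(nn)<1e-5: continue
        nn/=np.linalg.norm(nn);i=abs((Q-a[0])@nn)<.0025
        if best is None or i.sum()>best.sum():best=i
    I=Q[best];ce=I.mean(0);nn=np.linalg.svd(I-ce)[2][2];nn*=np.sign(nn[2])
    print(n,len(Q),best.sum(),'cen',ce,'n',nn,'tilt',np.arccos(nn[2]),'az',np.degrees(np.arctan2(nn[1],nn[0])),'zrange',np.percentile(I[:,2],[2,98]),'offset',nn@ce)
    # rest base outline
    g=(h[...,1]<70)&(P[...,2]<.03)&(h[...,2]<110)
    kk=np.zeros_like(g);
    if n=='top':kk[130:200,370:440]=1
    else:kk[220:280,105:175]=1
    cn=max(cv2.findContours(((g&kk)|m).astype(np.uint8),0,2)[0],key=cv2.contourArea);hull=cv2.convexHull(cn)[:,0]
    print(n,'blue hull px',cv2.approxPolyDP(cv2.convexHull(max(cv2.findContours(m.astype(np.uint8),0,2)[0],key=cv2.contourArea)),2,True)[:,0].tolist(),
     'rest hull',[(tuple(p.tolist()),plane(c,*p,.006)[:2].round(3).tolist()) for p in cv2.approxPolyDP(hull[:,None],3,True)[:,0]])
E
```

```text
top 558 448 cen [ 0.513  -0.4469  0.0758] n [-0.6109 -0.4441  0.6555] tilt 0.8559849737304794 az -143.9859856326115 zrange [0.0504 0.1129] offset -0.06526223001438732
top blue hull px [[428, 138], [430, 159], [403, 179], [397, 156], [422, 138]] rest hull [((408, 136), [0.598, -0.458]), ((436, 173), [0.492, -0.532]), ((402, 197), [0.424, -0.434]), ((374, 160), [0.529, -0.359])]
scene 172 97 cen [ 0.5411 -0.4237  0.1067] n [0.5726 0.414  0.7076] tilt 0.7846392104202692 az 35.870990802505 zrange [0.1016 0.112 ] offset 0.20990638568771813
scene blue hull px [[152, 235], [129, 258], [121, 254], [139, 237], [149, 233]] rest hull [((138, 228), [0.422, -0.441]), ((154, 236), [0.466, -0.395]), ((168, 250), [0.527, -0.361]), ((141, 279), [0.598, -0.452]), ((111, 256), [0.497, -0.532])]
```

```bash
cat >> h.py <<'E'
from scipy.spatial.transform import Rotation as Rn
np.set_printoptions(precision=3,suppress=True)
def up(az): # tool straight down, tool y at azimuth az deg
    a=np.radians(az); y=np.array([np.cos(a),np.sin(a),0]); z=np.array([0,0,-1.]); return Rn.from_matrix(np.c_[np.cross(y,z),y,z])
az=36.2; l=np.array([np.cos(np.radians(az)),np.sin(np.radians(az)),0])
bz=np.sin(.7)*l+np.cos(.7)*np.array([0,0,1]); bn=-np.cos(.7)*l+np.sin(.7)*np.array([0,0,1])
RG=Rn.from_matrix(np.c_[np.cross(bn,-bz),bn,-bz]); G=np.array([.535,-.4285,.095])
def go(R0,p0,R1,p1): # fractions
    rv=(R1*R0.inv()).as_rotvec(); print('shift',(np.array(p1)-p0)/.25,'turn',rv/(np.pi/4),'deg',np.degrees(np.linalg.norm(rv)))
E
python3 - <<'E'
from h import *
s=monitor.get_state();R0=Rn.from_quat(s['tool_rot']);p0=s['tool_pos']
d=(RG*R0.inv()).as_rotvec(); Rh=Rn.from_rotvec(d/2)*R0
pre=G+.11*bz; print('pre',pre,'bz',bz,np.degrees(np.linalg.norm(d)))
mid=(p0+pre)/2+[0,0,.05]
go(R0,p0,Rh,mid); go(Rh,mid,RG,pre); go(RG,pre,RG,G)
E
```

```text
pre [ 0.592 -0.387  0.179] bz [0.52  0.38  0.765] 85.8779741187098
shift [0.661 0.416 0.06 ] turn [-0.465  0.125 -0.824] deg 42.9389870593549
shift [ 0.661  0.416 -0.34 ] turn [-0.465  0.125 -0.824] deg 42.9389870593549
shift [-0.229 -0.167 -0.337] turn [0. 0. 0.] deg 0.0
```

>>> arm_command([
  {"gripper":1,"dx":0.132,"dy":0.083,"dz":0.02,"ax":-0.093,"ay":0.025,"az":-0.165},
  {"gripper":1,"dx":0.264,"dy":0.166,"dz":0.04,"ax":-0.186,"ay":0.05,"az":-0.33},
  {"gripper":1,"dx":0.396,"dy":0.25,"dz":0.06,"ax":-0.279,"ay":0.075,"az":-0.494},
  {"gripper":1,"dx":0.53,"dy":0.333,"dz":0.06,"ax":-0.372,"ay":0.1,"az":-0.66},
  {"gripper":1,"dx":0.661,"dy":0.416,"dz":0.06,"ax":-0.465,"ay":0.125,"az":-0.824},
  {"gripper":1,"dx":0.661,"dy":0.416,"dz":0.06,"ax":-0.465,"ay":0.125,"az":-0.824},
])

```text
time_s: 0.85
tool_pos: [0.4332, -0.4857, 0.2633]
tool_rot: [0.977, -0.113, -0.083, 0.164]
ft_force: [0.1, -0.6, 0.1]
opening: 0.998
grip_force: 0.0
```

>>> arm_command([
  {"gripper":1,"dx":0.132,"dy":0.083,"dz":0,"ax":-0.093,"ay":0.025,"az":-0.165},
  {"gripper":1,"dx":0.264,"dy":0.166,"dz":0,"ax":-0.186,"ay":0.05,"az":-0.33},
  {"gripper":1,"dx":0.396,"dy":0.25,"dz":-0.1,"ax":-0.279,"ay":0.075,"az":-0.494},
  {"gripper":1,"dx":0.53,"dy":0.333,"dz":-0.2,"ax":-0.372,"ay":0.1,"az":-0.66},
  {"gripper":1,"dx":0.661,"dy":0.416,"dz":-0.34,"ax":-0.465,"ay":0.125,"az":-0.824},
  {"gripper":1,"dx":0.661,"dy":0.416,"dz":-0.34,"ax":-0.465,"ay":0.125,"az":-0.824},
  {"gripper":1,"dx":0.661,"dy":0.416,"dz":-0.34,"ax":-0.465,"ay":0.125,"az":-0.824},
])

```text
time_s: 1.72
tool_pos: [0.5913, -0.3884, 0.1798]
tool_rot: [0.837, -0.425, -0.157, 0.307]
ft_force: [-0.7, -1.5, 0.2]
opening: 1.005
grip_force: 0.0
```

```bash
python3 - <<'E'
from h import *
s=monitor.get_state();print(s);go(Rn.from_quat(s['tool_rot']),s['tool_pos'],RG,G+.11*bz)
c=cam('scene');a=c['frame'][150:330,40:280,::-1];d=cam('top')['frame'][90:230,330:510,::-1]
g=lambda i:cv2.resize(np.clip(i*1.8,0,255).astype(np.uint8),(400,300),interpolation=2)
cv2.imwrite('pics/pre.png',np.hstack([g(a.astype(float)),g(d.astype(float))]))
E
```

```text
{'time_s': 1.725, 'qpos': array([ 0.124,  0.865,  0.335,  1.288,  0.338,  1.42 , -2.234]), 'qd': array([ 0.021, -0.071,  0.021, -0.004,  0.003,  0.002, -0.006]), 'joint_torque': array([ -2.604, -64.071,   6.532, -21.541,   1.52 ,   1.341,  -0.002]), 'tool_pos': array([ 0.591, -0.388,  0.18 ]), 'tool_rot': array([ 0.837, -0.425, -0.157,  0.307]), 'ft_force': array([-0.689, -1.508,  0.222]), 'torque': array([ 0.369, -0.512,  0.003]), 'grip_force': 0.0, 'opening': 1.0049136946319965}
shift [ 0.004  0.007 -0.002] turn [ 0.002 -0.005  0.001] deg 0.2361918850454721
```

View pics/pre.png

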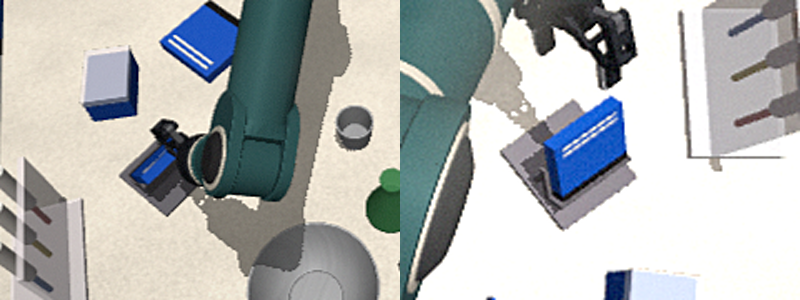

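The gripper stands along the plate, centred above the board's striped upper edge, at (575,90) in the right crop. Next I advance and grip.

>>> arm_command([
  {"gripper":1,"dx":-0.05,"dy":-0.035,"dz":-0.07},
  {"gripper":1,"dx":-0.1,"dy":-0.07,"dz":-0.14},
  {"gripper":1,"dx":-0.15,"dy":-0.11,"dz":-0.22},
  {"gripper":1,"dx":-0.19,"dy":-0.135,"dz":-0.28},
  {"gripper":1,"dx":-0.227,"dy":-0.165,"dz":-0.337},
  {"gripper":1,"dx":-0.227,"dy":-0.165,"dz":-0.337},
])

```text
validation failed for argument at $.mo...
```

>>> arm_command([
  {"gripper":-1,"dx":0},
  {"gripper":-1,"dx":0},
  {"gripper":-1,"dx":0},
  {"gripper":-1,"dx":0},
  {"gripper":-1,"dx":0},
  {"gripper":-1,"dx":0},
], force=60)

```text
validation failed for argument at $.mo...
```

>>> arm_command([
  {"gripper":1,"dx":-0.05,"dy":-0.035,"dz":-0.07,"ax":0,"ay":0,"az":0},
  {"gripper":1,"dx":-0.1,"dy":-0.07,"dz":-0.14,"ax":0,"ay":0,"az":0},
  {"gripper":1,"dx":-0.15,"dy":-0.11,"dz":-0.22,"ax":0,"ay":0,"az":0},
  {"gripper":1,"dx":-0.19,"dy":-0.135,"dz":-0.28,"ax":0,"ay":0,"az":0},
  {"gripper":1,"dx":-0.227,"dy":-0.165,"dz":-0.337,"ax":0,"ay":0,"az":0},
  {"gripper":1,"dx":-0.227,"dy":-0.165,"dz":-0.337,"ax":0,"ay":0,"az":0},
], force=60)

```text
time_s: 2.58
tool_pos: [0.5341, -0.429, 0.0955]
tool_rot: [0.837, -0.426, -0.157, 0.307]
ft_force: [-0.1, -0.6, 1.5]
opening: 1.0
grip_force: 0.0
```

>>> arm_command([
  {"gripper":-1,"dx":0,"dy":0,"dz":0,"ax":0,"ay":0,"az":0},
  {"gripper":-1,"dx":0,"dy":0,"dz":0,"ax":0,"ay":0,"az":0},
  {"gripper":-1,"dx":0,"dy":0,"dz":0,"ax":0,"ay":0,"az":0},
  {"gripper":-1,"dx":0,"dy":0,"dz":0,"ax":0,"ay":0,"az":0},
  {"gripper":-1,"dx":0,"dy":0,"dz":0,"ax":0,"ay":0,"az":0},
  {"gripper":-1,"dx":0,"dy":0,"dz":0,"ax":0,"ay":0,"az":0},
], force=60)

```text
time_s: 3.32
tool_pos: [0.5358, -0.4284, 0.0964]
tool_rot: [0.837, -0.425, -0.156, 0.307]
ft_force: [-0.4, 1.0, 5.9]
opening: 0.202
grip_force: 59.7
```

```bash
python3 - <<'E'
from h import *
p0=np.array([.5345,-.429,.0950]); p1=p0+.11*bz; 
Ru=up(36.2-180); RA=up(101.5-180)
pm=np.array([.60,-.27,.26]); pe=np.array([.588,-.003,.26])
go(RG,p0,RG,p1); go(RG,p1,Ru,pm); go(Ru,pm,Rn.from_rotvec([0,0,np.radians(32.65)])*Ru,(pm+pe)/2); go(Ru,pm,RA,pe)
E
```

```text
shift [0.229 0.167 0.337] turn [0. 0. 0.] deg 0.0
shift [0.033 0.469 0.323] turn [ 0.526 -0.719 -0.   ] deg 40.10704565915761
shift [-0.024  0.534  0.   ] turn [0.    0.    0.726] deg 32.65
shift [-0.048  1.068  0.   ] turn [0.    0.    1.451] deg 65.30000000000003
```

>>> arm_command([
  {"gripper":-1,"dx":0.05,"dy":0.037,"dz":0.08,"ax":0,"ay":0,"az":0},
  {"gripper":-1,"dx":0.11,"dy":0.08,"dz":0.16,"ax":0,"ay":0,"az":0},
  {"gripper":-1,"dx":0.17,"dy":0.12,"dz":0.25,"ax":0,"ay":0,"az":0},
  {"gripper":-1,"dx":0.229,"dy":0.167,"dz":0.337,"ax":0,"ay":0,"az":0},
  {"gripper":-1,"dx":0.229,"dy":0.167,"dz":0.337,"ax":0,"ay":0,"az":0},
], force=80)

```text
time_s: 3.95
tool_pos: [0.5953, -0.3849, 0.1803]
tool_rot: [0.839, -0.424, -0.154, 0.305]
ft_force: [-0.2, -0.9, -2.6]
opening: 0.198
grip_force: 78.4
```

>>> arm_command([
  {"gripper":-1,"dx":0.01,"dy":0.1,"dz":0.12,"ax":0.09,"ay":-0.12,"az":0},
  {"gripper":-1,"dx":0.015,"dy":0.2,"dz":0.24,"ax":0.19,"ay":-0.26,"az":0},
  {"gripper":-1,"dx":0.02,"dy":0.3,"dz":0.323,"ax":0.3,"ay":-0.41,"az":0},
  {"gripper":-1,"dx":0.03,"dy":0.4,"dz":0.323,"ax":0.41,"ay":-0.56,"az":0},
  {"gripper":-1,"dx":0.033,"dy":0.469,"dz":0.323,"ax":0.526,"ay":-0.719,"az":0},
  {"gripper":-1,"dx":0.033,"dy":0.469,"dz":0.323,"ax":0.526,"ay":-0.719,"az":0},
  {"gripper":-1,"dx":0.033,"dy":0.469,"dz":0.323,"ax":0.526,"ay":-0.719,"az":0},
])

```text
time_s: 4.82
tool_pos: [0.6006, -0.2698, 0.2596]
tool_rot: [0.892, -0.453, -0.002, 0.002]
ft_force: [0.3, -0.4, -1.4]
opening: 0.201
grip_force: 78.8
```

>>> arm_command([
  {"gripper":-1,"dx":-0.006,"dy":0.13,"dz":0,"ax":0,"ay":0,"az":0.18},
  {"gripper":-1,"dx":-0.012,"dy":0.26,"dz":0,"ax":0,"ay":0,"az":0.36},
  {"gripper":-1,"dx":-0.018,"dy":0.4,"dz":0,"ax":0,"ay":0,"az":0.54},
  {"gripper":-1,"dx":-0.024,"dy":0.534,"dz":0,"ax":0,"ay":0,"az":0.726},
  {"gripper":-1,"dx":-0.024,"dy":0.534,"dz":0,"ax":0,"ay":0,"az":0.726},
])

```text
time_s: 5.45
tool_pos: [0.596, -0.1314, 0.2596]
tool_rot: [0.984, -0.18, -0.001, 0.001]
ft_force: [0.5, -0.6, -2.2]
opening: 0.198
grip_force: 78.8
```

>>> arm_command([
  {"gripper":-1,"dx":-0.006,"dy":0.13,"dz":0,"ax":0,"ay":0,"az":0.18},
  {"gripper":-1,"dx":-0.012,"dy":0.26,"dz":0,"ax":0,"ay":0,"az":0.36},
  {"gripper":-1,"dx":-0.018,"dy":0.4,"dz":0,"ax":0,"ay":0,"az":0.54},
  {"gripper":-1,"dx":-0.024,"dy":0.534,"dz":0,"ax":0,"ay":0,"az":0.726},
  {"gripper":-1,"dx":-0.024,"dy":0.534,"dz":0,"ax":0,"ay":0,"az":0.726},
  {"gripper":-1,"dx":-0.024,"dy":0.534,"dz":0,"ax":0,"ay":0,"az":0.726},
])

```text
time_s: 6.2
tool_pos: [0.5896, -0.0036, 0.26]
tool_rot: [0.995, 0.099, -0.001, 0.002]
ft_force: [0.1, -0.9, -1.5]
opening: 0.195
grip_force: 78.8
```

```bash
python3 - <<'E'
from h import *
s=monitor.get_state();print(s['time_s'],s['qpos'],s['tool_pos'],s['grip_force']);go(Rn.from_quat(s['tool_rot']),s['tool_pos'],up(-78.5),[.588,-.003,.0895])
a=cam('scene');b=cam('top')
h=cv2.cvtColor(a['frame'],cv2.COLOR_RGB2HSV).astype(int);P=cloud(a)
save(a,'pics/s1.png')
m=(h[...,1]>130)&(h[...,0]>105)&(h[...,0]<130)&(h[...,2]>40)&(np.linalg.norm(P[...,:2]-s['tool_pos'][:2],axis=-1)<.08)&(P[...,2]>.1)
Q=P[m];print(m.sum(),Q.min(0),Q.max(0),np.percentile(Q,[3,97],axis=0))
a=a['frame'][100:360,130:430,::-1].astype(float);b=b['frame'][60:240,60:340,::-1].astype(float)
g=lambda i:cv2.resize(np.clip(i*1.8,0,255).astype(np.uint8),(400,320),interpolation=2)
cv2.imwrite('pics/p2.png',np.hstack([g(a),g(b)]))
E
```

```text
6.2 [ 0.09   0.367 -0.181  1.736  0.079  1.046 -1.491] [ 0.59  -0.004  0.26 ] 78.8279378414154
shift [-0.006  0.002 -0.682] turn [ 0.005 -0.001  0.002] deg 0.2448681269395498
255 [ 0.579 -0.017  0.184] [0.642 0.015 0.277] [[ 0.597 -0.012  0.192]
 [ 0.641  0.013  0.275]]
```

View pics/p2.png

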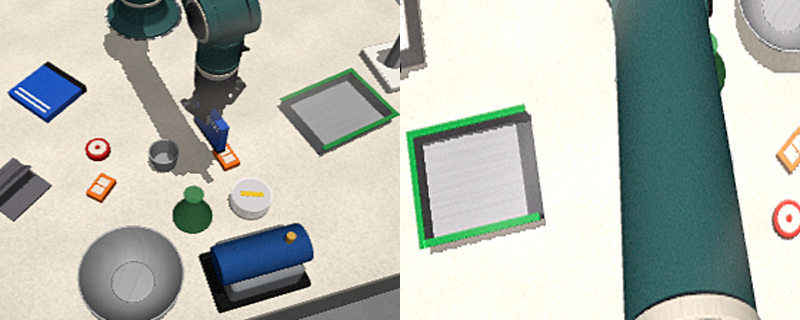

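The board is held upright just behind cassette_a, which is at (228,157) in the left crop. The pan mouth in the right crop is its right end, around x=540. I lower the board and sweep.

>>> arm_command([
  {"gripper":-1,"dx":-0.004,"dy":0,"dz":-0.2,"ax":0,"ay":0,"az":0},
  {"gripper":-1,"dx":-0.004,"dy":0,"dz":-0.4,"ax":0,"ay":0,"az":0},
  {"gripper":-1,"dx":-0.004,"dy":0,"dz":-0.55,"ax":0,"ay":0,"az":0},
  {"gripper":-1,"dx":-0.004,"dy":0,"dz":-0.65,"ax":0,"ay":0,"az":0},
  {"gripper":-1,"dx":-0.004,"dy":0,"dz":-0.684,"ax":0,"ay":0,"az":0},
  {"gripper":-1,"dx":-0.004,"dy":0,"dz":-0.684,"ax":0,"ay":0,"az":0},
])

```text
time_s: 7.05
tool_pos: [0.5886, -0.0029, 0.0899]
tool_rot: [0.995, 0.1, 0.0, 0.001]
ft_force: [0.1, 0.2, -1.3]
opening: 0.198
grip_force: 78.8
```

>>> arm_command([
  {"gripper":-1,"dx":-0.012,"dy":0.07,"dz":0,"ax":0,"ay":0,"az":0},
  {"gripper":-1,"dx":-0.025,"dy":0.14,"dz":0,"ax":0,"ay":0,"az":0},
  {"gripper":-1,"dx":-0.037,"dy":0.21,"dz":0,"ax":0,"ay":0,"az":0},
  {"gripper":-1,"dx":-0.05,"dy":0.28,"dz":0,"ax":0,"ay":0,"az":0},
  {"gripper":-1,"dx":-0.062,"dy":0.36,"dz":0,"ax":0,"ay":0,"az":0},
  {"gripper":-1,"dx":-0.078,"dy":0.44,"dz":0,"ax":0,"ay":0,"az":0},
  {"gripper":-1,"dx":-0.092,"dy":0.52,"dz":0,"ax":0,"ay":0,"az":0},
  {"gripper":-1,"dx":-0.107,"dy":0.6,"dz":0,"ax":0,"ay":0,"az":0},
  {"gripper":-1,"dx":-0.121,"dy":0.68,"dz":0,"ax":0,"ay":0,"az":0},
  {"gripper":-1,"dx":-0.136,"dy":0.76,"dz":0.005,"ax":0,"ay":0,"az":0},
  {"gripper":-1,"dx":-0.15,"dy":0.84,"dz":0.014,"ax":0,"ay":0,"az":0},
  {"gripper":-1,"dx":-0.164,"dy":0.92,"dz":0.02,"ax":0,"ay":0,"az":0},
])

```text
time_s: 8.55
tool_pos: [0.547, 0.2292, 0.095]
tool_rot: [0.995, 0.1, 0.0, 0.001]
ft_force: [0.2, -0.1, -1.5]
opening: 0.196
grip_force: 79.3
```

>>> arm_command([
  {"gripper":-1,"dx":-0.014,"dy":0.08,"dz":0,"ax":0,"ay":0,"az":0},
  {"gripper":-1,"dx":-0.028,"dy":0.16,"dz":0,"ax":0,"ay":0,"az":0},
  {"gripper":-1,"dx":-0.043,"dy":0.24,"dz":0,"ax":0,"ay":0,"az":0},
  {"gripper":-1,"dx":-0.057,"dy":0.32,"dz":0,"ax":0,"ay":0,"az":0},
  {"gripper":-1,"dx":-0.072,"dy":0.4,"dz":0,"ax":0,"ay":0,"az":0},
  {"gripper":-1,"dx":-0.086,"dy":0.48,"dz":0,"ax":0,"ay":0,"az":0},
  {"gripper":-1,"dx":-0.1,"dy":0.56,"dz":0,"ax":0,"ay":0,"az":0},
  {"gripper":-1,"dx":-0.115,"dy":0.64,"dz":0,"ax":0,"ay":0,"az":0},
  {"gripper":-1,"dx":-0.122,"dy":0.68,"dz":0,"ax":0,"ay":0,"az":0},
  {"gripper":-1,"dx":-0.128,"dy":0.72,"dz":0,"ax":0,"ay":0,"az":0},
  {"gripper":-1,"dx":-0.128,"dy":0.72,"dz":0,"ax":0,"ay":0,"az":0},
])

```text
time_s: 9.93
tool_pos: [0.5149, 0.4087, 0.0947]
tool_rot: [0.995, 0.101, -0.0, 0.001]
ft_force: [0.5, 0.4, -2.6]
opening: 0.2
grip_force: 79.4
```

>>> arm_command([
  {"gripper":-1,"dx":0.006,"dy":-0.04,"dz":0.12,"ax":0,"ay":0,"az":0},
  {"gripper":-1,"dx":0.006,"dy":-0.12,"dz":0.3,"ax":0,"ay":0,"az":0},
  {"gripper":-1,"dx":0,"dy":-0.3,"dz":0.5,"ax":0,"ay":0,"az":0},
  {"gripper":-1,"dx":0,"dy":-0.5,"dz":0.66,"ax":0,"ay":0,"az":0},
  {"gripper":-1,"dx":0,"dy":-0.7,"dz":0.66,"ax":0,"ay":0,"az":0},
  {"gripper":-1,"dx":0,"dy":-0.95,"dz":0.66,"ax":0,"ay":0,"az":0},
])

```text
time_s: 10.68
tool_pos: [0.5154, 0.1684, 0.261]
tool_rot: [0.995, 0.1, 0.001, 0.001]
ft_force: [1.5, -0.4, -2.0]
opening: 0.199
grip_force: 79.5
```

>>> arm_command([
  {"gripper":-1,"dx":-0.03,"dy":-0.2,"dz":0,"ax":0,"ay":0,"az":0},
  {"gripper":-1,"dx":-0.06,"dy":-0.4,"dz":0,"ax":0,"ay":0,"az":0},
  {"gripper":-1,"dx":-0.09,"dy":-0.6,"dz":0,"ax":0,"ay":0,"az":0},
  {"gripper":-1,"dx":-0.12,"dy":-0.8,"dz":0,"ax":0,"ay":0,"az":0},
  {"gripper":-1,"dx":-0.15,"dy":-1,"dz":0,"ax":0,"ay":0,"az":0},
])

```text
time_s: 11.3
tool_pos: [0.4769, -0.0819, 0.2601]
tool_rot: [0.995, 0.1, 0.0, 0.001]
ft_force: [1.0, -0.4, -2.5]
opening: 0.197
grip_force: 79.3
```

>>> arm_command([
  {"gripper":-1,"dx":-0.01,"dy":-0.2,"dz":0,"ax":0,"ay":0,"az":0},
  {"gripper":-1,"dx":-0.015,"dy":-0.4,"dz":0,"ax":0,"ay":0,"az":0},
  {"gripper":-1,"dx":-0.02,"dy":-0.6,"dz":0,"ax":0,"ay":0,"az":0},
  {"gripper":-1,"dx":-0.02,"dy":-0.8,"dz":0,"ax":0,"ay":0,"az":0},
  {"gripper":-1,"dx":-0.02,"dy":-0.89,"dz":0,"ax":0,"ay":0,"az":0},
  {"gripper":-1,"dx":-0.02,"dy":-0.89,"dz":0,"ax":0,"ay":0,"az":0},
  {"gripper":-1,"dx":-0.02,"dy":-0.89,"dz":0,"ax":0,"ay":0,"az":0},
])

```text
time_s: 12.18
tool_pos: [0.4725, -0.3011, 0.2596]
tool_rot: [0.995, 0.101, -0.0, 0.001]
ft_force: [-0.7, 0.5, -1.7]
opening: 0.199
grip_force: 79.3
```

```bash
cat >> h.py <<'E'
PC=np.array([.523,.368]); UX=np.array([-.2,.98]); UY=np.array([-.98,-.2])
def filt(n='top',z=.022):
    c=cam(n); h=cv2.cvtColor(c['frame'],cv2.COLOR_RGB2HSV).astype(int)
    m=((h[...,1]>120)&(h[...,2]>50)&((h[...,0]<19)|(h[...,0]>172))).astype(np.uint8)
    m=cv2.morphologyEx(m,cv2.MORPH_CLOSE,np.ones((3,3)))
    for cn in cv2.findContours(m,0,2)[0]:
        if cv2.contourArea(cn)<40: continue
        q=np.array([plane(c,*p,z)[:2] for p in cn[:,0]]).astype(np.float32); r=cv2.minAreaRect(q); p=np.array(r[0])
        if .2<p[0]<.8 and abs(p[1])<.6: print(n,'filt',p,np.array(r[1]),round(r[2],1),'hue',np.median(h[...,0][m>0]),'pan',(p-PC)@UX,(p-PC)@UY)
    return c
E
python3 - <<'E'
from h import *
s=monitor.get_state();print(s['time_s'],s['tool_pos'],s['grip_force']);go(Rn.from_quat(s['tool_rot']),s['tool_pos'],up(102-180),[.472,-.30,.0895])
filt('top');filt('scene')
E
```

```text
12.175 [ 0.473 -0.301  0.26 ] 79.28341269493103
shift [-0.002  0.004 -0.68 ] turn [ 0.001 -0.     0.01 ] deg 0.43868926141011494
top filt [ 0.461 -0.235] [0.055 0.058] 0.1 hue 13.0 pan -0.5787746727252007 0.18125687874794008
top filt [0.503 0.434] [0.068 0.047] 11.7 hue 13.0 pan 0.0690970280981064 0.006187764778137227
top filt [ 0.571 -0.251] [0.039 0.063] 44.9 hue 13.0 pan -0.6160593858146668 0.07639283575057985
scene filt [ 0.575 -0.25 ] [0.047 0.067] 43.9 hue 17.0 pan -0.6160832282686233 0.07240447916030887
scene filt [ 0.467 -0.235] [0.068 0.056] 4.5 hue 17.0 pan -0.5796909019136429 0.17510483898162843
scene filt [0.505 0.434] [0.069 0.055] 12.4 hue 17.0 pan 0.06827655526161194 0.004457927122116106
```

>>> arm_command([
  {"gripper":-1,"dx":0,"dy":0,"dz":-0.2,"ax":0,"ay":0,"az":0.01},
  {"gripper":-1,"dx":0,"dy":0,"dz":-0.4,"ax":0,"ay":0,"az":0.01},
  {"gripper":-1,"dx":0,"dy":0,"dz":-0.55,"ax":0,"ay":0,"az":0.01},
  {"gripper":-1,"dx":0,"dy":0,"dz":-0.65,"ax":0,"ay":0,"az":0.01},
  {"gripper":-1,"dx":0,"dy":0,"dz":-0.682,"ax":0,"ay":0,"az":0.01},
  {"gripper":-1,"dx":0,"dy":0,"dz":-0.682,"ax":0,"ay":0,"az":0.01},
])

```text
time_s: 13.02
tool_pos: [0.4731, -0.3018, 0.0896]
tool_rot: [0.994, 0.105, 0.0, 0.001]
ft_force: [0.1, -0.7, -1.2]
opening: 0.2
grip_force: 79.3
```

>>> arm_command([
  {"gripper":-1,"dx":-0.015,"dy":0.07,"dz":0,"ax":0,"ay":0,"az":0},
  {"gripper":-1,"dx":-0.029,"dy":0.14,"dz":0,"ax":0,"ay":0,"az":0},
  {"gripper":-1,"dx":-0.044,"dy":0.21,"dz":0,"ax":0,"ay":0,"az":0},
  {"gripper":-1,"dx":-0.059,"dy":0.28,"dz":0,"ax":0,"ay":0,"az":0},
  {"gripper":-1,"dx":-0.074,"dy":0.35,"dz":0,"ax":0,"ay":0,"az":0},
  {"gripper":-1,"dx":-0.088,"dy":0.42,"dz":0,"ax":0,"ay":0,"az":0},
  {"gripper":-1,"dx":-0.103,"dy":0.49,"dz":0,"ax":0,"ay":0,"az":0},
  {"gripper":-1,"dx":-0.118,"dy":0.56,"dz":0,"ax":0,"ay":0,"az":0},
  {"gripper":-1,"dx":-0.132,"dy":0.63,"dz":0,"ax":0,"ay":0,"az":0},
  {"gripper":-1,"dx":-0.147,"dy":0.7,"dz":0,"ax":0,"ay":0,"az":0},
  {"gripper":-1,"dx":-0.158,"dy":0.75,"dz":0,"ax":0,"ay":0,"az":0},
  {"gripper":-1,"dx":-0.168,"dy":0.8,"dz":0,"ax":0,"ay":0,"az":0},
])

```text
time_s: 14.52
tool_pos: [0.4305, -0.1014, 0.0892]
tool_rot: [0.995, 0.104, -0.0, 0.001]
ft_force: [-0.5, 0.3, -1.9]
opening: 0.199
grip_force: 79.5
```

```bash
python3 - <<'E'
from h import *
s=monitor.get_state();print(s['time_s'],s['tool_pos'],s['qpos'],s['grip_force'])
filt('top');filt('scene')
E
```

```text
14.525 [ 0.431 -0.101  0.089] [ 0.074  0.386  0.093  2.216 -0.064  0.541 -1.146] 79.50470924377441
top filt [0.503 0.436] [0.068 0.044] 11.7 hue 14.0 pan 0.07022345157623293 0.005916568412780779
top filt [ 0.571 -0.251] [0.039 0.063] 44.9 hue 14.0 pan -0.6160594388628006 0.07639272488594058
scene filt [ 0.575 -0.25 ] [0.047 0.067] 43.9 hue 18.0 pan -0.6160832282686233 0.07240447916030887
scene filt [0.505 0.434] [0.069 0.055] 12.4 hue 18.0 pan 0.06827655526161194 0.004457927122116106
```

>>> arm_command([
  {"gripper":-1,"dx":-0.01,"dy":0.08,"dz":0,"ax":0,"ay":0,"az":-0.133},
  {"gripper":-1,"dx":-0.016,"dy":0.16,"dz":0,"ax":0,"ay":0,"az":-0.267},
  {"gripper":-1,"dx":-0.016,"dy":0.24,"dz":0,"ax":0,"ay":0,"az":-0.4},
  {"gripper":-1,"dx":-0.004,"dy":0.32,"dz":0,"ax":0,"ay":0,"az":-0.533},
  {"gripper":-1,"dx":0.016,"dy":0.4,"dz":0,"ax":0,"ay":0,"az":-0.667},
  {"gripper":-1,"dx":0.042,"dy":0.48,"dz":0,"ax":0,"ay":0,"az":-0.756},
  {"gripper":-1,"dx":0.074,"dy":0.56,"dz":0,"ax":0,"ay":0,"az":-0.756},
  {"gripper":-1,"dx":0.106,"dy":0.64,"dz":0,"ax":0,"ay":0,"az":-0.756},
  {"gripper":-1,"dx":0.122,"dy":0.68,"dz":0,"ax":0,"ay":0,"az":-0.756},
])

```text
time_s: 15.75
tool_pos: [0.4618, 0.0685, 0.0892]
tool_rot: [0.982, -0.191, -0.0, 0.001]
ft_force: [-0.4, 0.1, -1.3]
opening: 0.195
grip_force: 79.5
```

```bash
python3 - <<'E'
from h import *
s=monitor.get_state();print(s['time_s'],s['tool_pos'],s['grip_force'])
filt('top');a=filt('scene')['frame'][100:340,130:430,::-1].astype(float)
cv2.imwrite('pics/p3.png',cv2.resize(np.clip(a*1.8,0,255).astype(np.uint8),(600,480),interpolation=2))
E
```

```text
15.75 [0.462 0.069 0.089] 79.51359272003174
top filt [0.503 0.433] [0.068 0.049] 11.7 hue 14.0 pan 0.06760274561405183 0.006183686628341692
top filt [ 0.572 -0.251] [0.039 0.061] 44.9 hue 14.0 pan -0.6168529233121872 0.07587872900009157
scene filt [ 0.575 -0.25 ] [0.047 0.067] 43.9 hue 17.0 pan -0.6160832282686233 0.07240447916030887
scene filt [0.466 0.11 ] [0.05  0.066] 69.0 hue 17.0 pan -0.24115461749672887 0.10690968103647233
scene filt [0.505 0.434] [0.069 0.055] 12.4 hue 17.0 pan 0.06827655526161194 0.004457927122116106
```

View pics/p3.png

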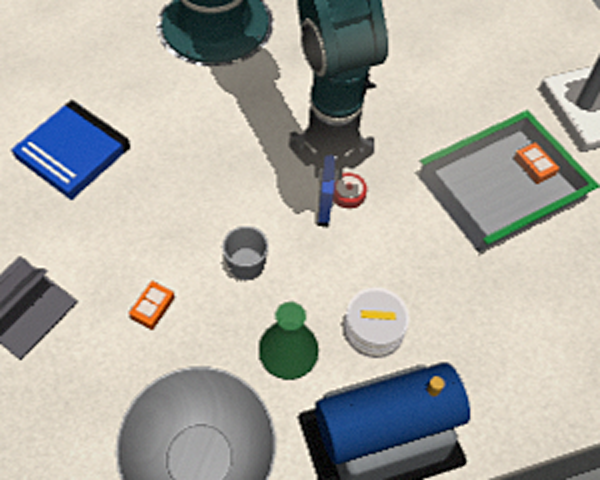

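Disc is at (348,190), touching the board face and travelling with it; cassette_a is in the pan at (537,160). I continue into the pan.

>>> arm_command([
  {"gripper":-1,"dx":0.039,"dy":0.08,"dz":0,"ax":0,"ay":0,"az":-0.045},
  {"gripper":-1,"dx":0.077,"dy":0.16,"dz":0,"ax":0,"ay":0,"az":-0.089},
  {"gripper":-1,"dx":0.116,"dy":0.24,"dz":0,"ax":0,"ay":0,"az":-0.089},
  {"gripper":-1,"dx":0.155,"dy":0.32,"dz":0,"ax":0,"ay":0,"az":-0.089},
  {"gripper":-1,"dx":0.193,"dy":0.4,"dz":0,"ax":0,"ay":0,"az":-0.089},
  {"gripper":-1,"dx":0.232,"dy":0.48,"dz":0,"ax":0,"ay":0,"az":-0.089},
  {"gripper":-1,"dx":0.27,"dy":0.56,"dz":0,"ax":0,"ay":0,"az":-0.089},
  {"gripper":-1,"dx":0.293,"dy":0.606,"dz":0.005,"ax":0,"ay":0,"az":-0.05},
  {"gripper":-1,"dx":0.32,"dy":0.68,"dz":0.012,"ax":0,"ay":0,"az":0.089},
  {"gripper":-1,"dx":0.329,"dy":0.754,"dz":0.02,"ax":0,"ay":0,"az":0.267},
  {"gripper":-1,"dx":0.321,"dy":0.83,"dz":0.02,"ax":0,"ay":0,"az":0.444},
  {"gripper":-1,"dx":0.305,"dy":0.906,"dz":0.02,"ax":0,"ay":0,"az":0.6},
])

```text
time_s: 17.35
tool_pos: [0.5377, 0.2946, 0.0942]
tool_rot: [0.999, 0.046, -0.0, 0.001]
ft_force: [0.1, -1.2, -1.2]
opening: 0.198
grip_force: 79.4
```

>>> arm_command([
  {"gripper":-1,"dx":-0.02,"dy":0.07,"dz":0,"ax":0,"ay":0,"az":0.144},
  {"gripper":-1,"dx":-0.03,"dy":0.12,"dz":0,"ax":0,"ay":0,"az":0.144},
  {"gripper":-1,"dx":-0.038,"dy":0.17,"dz":0,"ax":0,"ay":0,"az":0.144},
  {"gripper":-1,"dx":-0.046,"dy":0.22,"dz":0,"ax":0,"ay":0,"az":0.144},
  {"gripper":-1,"dx":-0.046,"dy":0.22,"dz":0,"ax":0,"ay":0,"az":0.144},
  {"gripper":-1,"dx":-0.046,"dy":0.22,"dz":0,"ax":0,"ay":0,"az":0.144},
])

```text
time_s: 18.1
tool_pos: [0.526, 0.3489, 0.0941]
tool_rot: [0.995, 0.099, -0.0, 0.001]
ft_force: [0.5, -0.0, -1.9]
opening: 0.2
grip_force: 79.4
```

```bash
python3 - <<'E'
from h import *
s=monitor.get_state();print(s['time_s'],s['tool_pos'],s['grip_force'])
filt('top');filt('scene')
# bystanders via scene: cup compare
E
```

```text
18.1 [0.526 0.349 0.094] 79.4443666934967
top filt [0.505 0.422] [0.064 0.074] 12.4 hue 14.0 pan 0.056548059306144725 0.006330417766571063
top filt [ 0.572 -0.251] [0.039 0.061] 44.9 hue 14.0 pan -0.6168529233121872 0.07587872900009157
scene filt [ 0.575 -0.25 ] [0.047 0.067] 43.9 hue 17.0 pan -0.6160832282686233 0.07240447916030887
scene filt [0.523 0.435] [0.059 0.111] 67.6 hue 17.0 pan 0.06529349180221558 -0.012983983383178693
```

>>> arm_command([
  {"gripper":-1,"dx":0.006,"dy":-0.05,"dz":0.12,"ax":0,"ay":0,"az":0},
  {"gripper":-1,"dx":0.006,"dy":-0.14,"dz":0.3,"ax":0,"ay":0,"az":0},
  {"gripper":-1,"dx":0,"dy":-0.32,"dz":0.5,"ax":0,"ay":0,"az":0},
  {"gripper":-1,"dx":0,"dy":-0.55,"dz":0.66,"ax":0,"ay":0,"az":0},
  {"gripper":-1,"dx":0,"dy":-0.78,"dz":0.66,"ax":0,"ay":0,"az":0},
  {"gripper":-1,"dx":0,"dy":-1,"dz":0.66,"ax":0,"ay":0,"az":0},
])

```text
time_s: 18.95
tool_pos: [0.5261, 0.0969, 0.2606]
tool_rot: [0.995, 0.099, 0.001, 0.001]
ft_force: [1.4, -0.2, -1.9]
opening: 0.198
grip_force: 79.6
```

>>> arm_command([
  {"gripper":-1,"dx":0.04,"dy":-0.2,"dz":0,"ax":0,"ay":0,"az":0.1},
  {"gripper":-1,"dx":0.08,"dy":-0.4,"dz":0,"ax":0,"ay":0,"az":0.2},
  {"gripper":-1,"dx":0.12,"dy":-0.6,"dz":0,"ax":0,"ay":0,"az":0.3},
  {"gripper":-1,"dx":0.16,"dy":-0.8,"dz":0,"ax":0,"ay":0,"az":0.4},
  {"gripper":-1,"dx":0.2,"dy":-1,"dz":0,"ax":0,"ay":0,"az":0.5},
])

```text
time_s: 19.58
tool_pos: [0.5757, -0.1528, 0.2594]
tool_rot: [0.956, 0.293, 0.0, 0.001]
ft_force: [1.1, -0.6, -1.5]
opening: 0.197
grip_force: 79.4
```

>>> arm_command([
  {"gripper":-1,"dx":0.06,"dy":-0.15,"dz":0,"ax":0,"ay":0,"az":0.15},
  {"gripper":-1,"dx":0.12,"dy":-0.3,"dz":0,"ax":0,"ay":0,"az":0.3},
  {"gripper":-1,"dx":0.18,"dy":-0.42,"dz":0,"ax":0,"ay":0,"az":0.44},
  {"gripper":-1,"dx":0.236,"dy":-0.54,"dz":0,"ax":0,"ay":0,"az":0.578},
  {"gripper":-1,"dx":0.236,"dy":-0.54,"dz":0,"ax":0,"ay":0,"az":0.578},
  {"gripper":-1,"dx":0.236,"dy":-0.54,"dz":0,"ax":0,"ay":0,"az":0.578},
])

```text
time_s: 20.32
tool_pos: [0.6344, -0.2853, 0.2588]
tool_rot: [0.867, 0.499, 0.0, 0.0]
ft_force: [-0.1, -0.2, -0.9]
opening: 0.194
grip_force: 79.4
```

```bash
python3 - <<'E'
from h import *
s=monitor.get_state();print(s['time_s'],s['tool_pos'],s['grip_force']);go(Rn.from_quat(s['tool_rot']),s['tool_pos'],up(-30),[.635,-.286,.0895])
filt('top');filt('scene')
E
```

```text
20.325 [ 0.634 -0.285  0.259] 79.43727493286133
shift [ 0.003 -0.003 -0.677] turn [0.    0.001 0.003] deg 0.12633367187469488
top filt [0.514 0.41 ] [0.072 0.109] 24.2 hue 13.0 pan 0.04353791209220887 0.0007967332744598567
top filt [ 0.571 -0.251] [0.039 0.063] 44.9 hue 13.0 pan -0.6160849049472809 0.07637601770401004
scene filt [ 0.576 -0.25 ] [0.046 0.069] 42.8 hue 17.0 pan -0.6161336850905419 0.07176853753566745
scene filt [0.514 0.413] [0.071 0.114] 23.5 hue 17.0 pan 0.046092747769355784 -0.0003286131477355774
```

>>> arm_command([
  {"gripper":-1,"dx":0,"dy":0,"dz":-0.2,"ax":0,"ay":0,"az":0},
  {"gripper":-1,"dx":0,"dy":0,"dz":-0.4,"ax":0,"ay":0,"az":0},
  {"gripper":-1,"dx":0,"dy":0,"dz":-0.55,"ax":0,"ay":0,"az":0},
  {"gripper":-1,"dx":0,"dy":0,"dz":-0.65,"ax":0,"ay":0,"az":0},
  {"gripper":-1,"dx":0,"dy":0,"dz":-0.678,"ax":0,"ay":0,"az":0},
  {"gripper":-1,"dx":0,"dy":0,"dz":-0.678,"ax":0,"ay":0,"az":0},
])

```text
time_s: 21.18
tool_pos: [0.6353, -0.2851, 0.0903]
tool_rot: [0.866, 0.5, 0.001, 0.001]
ft_force: [-0.4, 0.1, -0.8]
opening: 0.196
grip_force: 79.1
```

>>> arm_command([
  {"gripper":-1,"dx":-0.06,"dy":0.035,"dz":0,"ax":0,"ay":0,"az":0},
  {"gripper":-1,"dx":-0.12,"dy":0.07,"dz":0,"ax":0,"ay":0,"az":0},
  {"gripper":-1,"dx":-0.18,"dy":0.104,"dz":0,"ax":0,"ay":0,"az":0},
  {"gripper":-1,"dx":-0.24,"dy":0.138,"dz":0,"ax":0,"ay":0,"az":0},
  {"gripper":-1,"dx":-0.3,"dy":0.173,"dz":0,"ax":0,"ay":0,"az":0},
  {"gripper":-1,"dx":-0.36,"dy":0.208,"dz":0,"ax":0,"ay":0,"az":0},
  {"gripper":-1,"dx":-0.43,"dy":0.248,"dz":0,"ax":0,"ay":0,"az":0},
  {"gripper":-1,"dx":-0.5,"dy":0.288,"dz":0,"ax":0,"ay":0,"az":0},
  {"gripper":-1,"dx":-0.57,"dy":0.328,"dz":0,"ax":0,"ay":0,"az":0},
  {"gripper":-1,"dx":-0.63,"dy":0.363,"dz":0,"ax":0,"ay":0,"az":0},
  {"gripper":-1,"dx":-0.678,"dy":0.39,"dz":0,"ax":0,"ay":0,"az":0},
  {"gripper":-1,"dx":-0.678,"dy":0.39,"dz":0,"ax":0,"ay":0,"az":0},
])

```text
time_s: 22.68
tool_pos: [0.4654, -0.1879, 0.0907]
tool_rot: [0.866, 0.5, 0.001, 0.001]
ft_force: [1.3, 0.5, -1.8]
opening: 0.193
grip_force: 79.5
```

>>> arm_command([
  {"gripper":-1,"dx":0.06,"dy":-0.035,"dz":0.1,"ax":0,"ay":0,"az":0},
  {"gripper":-1,"dx":0.06,"dy":-0.1,"dz":0.3,"ax":0,"ay":0,"az":-0.15},
  {"gripper":-1,"dx":0.03,"dy":-0.2,"dz":0.5,"ax":0,"ay":0,"az":-0.35},
  {"gripper":-1,"dx":0,"dy":-0.3,"dz":0.6,"ax":0,"ay":0,"az":-0.55},
  {"gripper":-1,"dx":-0.04,"dy":-0.36,"dz":0.6,"ax":0,"ay":0,"az":-0.75},
  {"gripper":-1,"dx":-0.08,"dy":-0.36,"dz":0.6,"ax":0,"ay":0,"az":-0.95},
  {"gripper":-1,"dx":-0.08,"dy":-0.36,"dz":0.6,"ax":0,"ay":0,"az":-1},
])

```text
time_s: 23.55
tool_pos: [0.4454, -0.2787, 0.2402]
tool_rot: [0.992, 0.129, 0.0, 0.001]
ft_force: [0.6, 0.1, -1.6]
opening: 0.198
grip_force: 79.4
```

```bash
python3 - <<'E'
from h import *
s=monitor.get_state();print(s['time_s'],s['tool_pos'],s['grip_force']);R=Rn.from_quat(s['tool_rot']).as_matrix();print('az',np.degrees(np.arctan2(R[1,1],R[0,1]))+180)
a=filt('scene')['frame'][100:340,130:430,::-1].astype(float)
filt('top')
cv2.imwrite('pics/p4.png',cv2.resize(np.clip(a*1.8,0,255).astype(np.uint8),(600,480),interpolation=2))
E
```

```text
23.55 [ 0.445 -0.279  0.24 ] 79.38124537467957
az 104.86704585091168
scene filt [ 0.429 -0.178] [0.044 0.073] 60.2 hue 17.0 pan -0.5159114393377303 0.20114987470149998
scene filt [0.513 0.415] [0.071 0.11 ] 23.5 hue 17.0 pan 0.04820979567527772 0.0001208034896850764
top filt [ 0.424 -0.177] [0.041 0.065] 59.3 hue 14.0 pan -0.5142223021173478 0.20582985676765442
top filt [0.514 0.411] [0.071 0.109] 24.2 hue 14.0 pan 0.04366073819160462 0.0002519253635406664
```

View pics/p4.png

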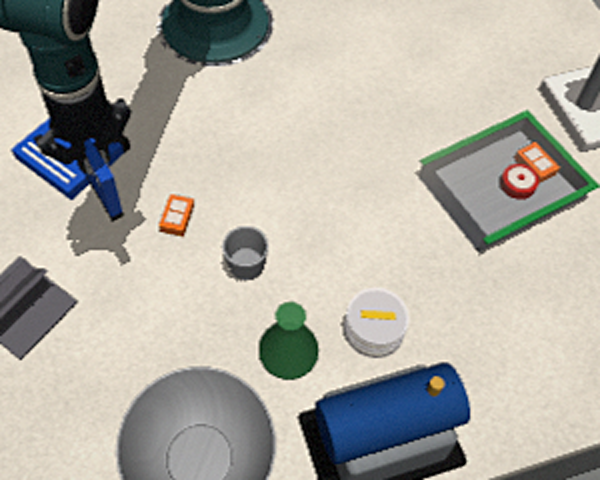

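Cassette_b is at (177,214), clear of the cup. The disc and cassette_a are both in the pan at (519,180) and (537,160). Next is the final sweep.

>>> arm_command([
  {"gripper":-1,"dx":-0.034,"dy":0.05,"dz":-0.15,"ax":0,"ay":0,"az":-0.166},
  {"gripper":-1,"dx":-0.068,"dy":0.1,"dz":-0.33,"ax":0,"ay":0,"az":-0.331},
  {"gripper":-1,"dx":-0.068,"dy":0.1,"dz":-0.48,"ax":0,"ay":0,"az":-0.331},
  {"gripper":-1,"dx":-0.068,"dy":0.1,"dz":-0.57,"ax":0,"ay":0,"az":-0.331},
  {"gripper":-1,"dx":-0.068,"dy":0.1,"dz":-0.602,"ax":0,"ay":0,"az":-0.331},
  {"gripper":-1,"dx":-0.068,"dy":0.1,"dz":-0.602,"ax":0,"ay":0,"az":-0.331},
])

```text
time_s: 24.4
tool_pos: [0.4289, -0.2533, 0.0893]
tool_rot: [1.0, 0.001, -0.0, 0.001]
ft_force: [0.1, 0.7, -2.0]
opening: 0.196
grip_force: 79.3
```

>>> arm_command([
  {"gripper":-1,"dx":0,"dy":0.07,"dz":0,"ax":0,"ay":0,"az":0},
  {"gripper":-1,"dx":0,"dy":0.13,"dz":0,"ax":0,"ay":0,"az":0},
  {"gripper":-1,"dx":0,"dy":0.19,"dz":0,"ax":0,"ay":0,"az":0},
  {"gripper":-1,"dx":0,"dy":0.25,"dz":0,"ax":0,"ay":0,"az":0},
  {"gripper":-1,"dx":0,"dy":0.31,"dz":0,"ax":0,"ay":0,"az":0},
  {"gripper":-1,"dx":0,"dy":0.38,"dz":0,"ax":0,"ay":0,"az":0},
  {"gripper":-1,"dx":0,"dy":0.46,"dz":0,"ax":0,"ay":0,"az":0},
  {"gripper":-1,"dx":0,"dy":0.54,"dz":0,"ax":0,"ay":0,"az":0},
  {"gripper":-1,"dx":0,"dy":0.62,"dz":0,"ax":0,"ay":0,"az":0},
  {"gripper":-1,"dx":0,"dy":0.7,"dz":0,"ax":0,"ay":0,"az":0},
  {"gripper":-1,"dx":0,"dy":0.78,"dz":0,"ax":0,"ay":0,"az":0},
  {"gripper":-1,"dx":0,"dy":0.856,"dz":0,"ax":0,"ay":0,"az":0},
])

```text
time_s: 25.9
tool_pos: [0.4282, -0.038, 0.0892]
tool_rot: [1.0, 0.001, -0.0, 0.001]
ft_force: [-0.5, -1.3, -0.9]
opening: 0.193
grip_force: 79.4
```

>>> arm_command([
  {"gripper":-1,"dx":0.008,"dy":0.08,"dz":0,"ax":0,"ay":0,"az":-0.133},
  {"gripper":-1,"dx":0.026,"dy":0.16,"dz":0,"ax":0,"ay":0,"az":-0.267},
  {"gripper":-1,"dx":0.052,"dy":0.24,"dz":0,"ax":0,"ay":0,"az":-0.4},
  {"gripper":-1,"dx":0.084,"dy":0.32,"dz":0,"ax":0,"ay":0,"az":-0.533},
  {"gripper":-1,"dx":0.12,"dy":0.395,"dz":0,"ax":0,"ay":0,"az":-0.569},
  {"gripper":-1,"dx":0.136,"dy":0.43,"dz":0,"ax":0,"ay":0,"az":-0.569},
])

```text
time_s: 26.65
tool_pos: [0.4624, 0.0699, 0.0892]
tool_rot: [0.976, -0.22, -0.0, 0.001]
ft_force: [0.7, -0.2, -2.9]
opening: 0.197
grip_force: 79.5
```

```bash
python3 - <<'E'
from h import *
s=monitor.get_state();print(s['time_s'],s['tool_pos'],s['grip_force']);R=Rn.from_quat(s['tool_rot']).as_matrix();print('az',np.degrees(np.arctan2(R[1,1],R[0,1]))+180)
filt('scene');filt('top')
E
```

```text
26.65 [0.462 0.07  0.089] 79.47397828102112
az 64.58915348946577
scene filt [0.465 0.103] [0.039 0.076] 60.9 hue 17.0 pan -0.2480612498307228 0.10974559642314913
scene filt [0.513 0.415] [0.071 0.111] 23.5 hue 17.0 pan 0.04791232915878297 5.7629718780535105e-05
top filt [0.514 0.41 ] [0.072 0.109] 24.2 hue 15.0 pan 0.04353791209220887 0.0007967332744598567
```

>>> arm_command([
  {"gripper":-1,"dx":0.039,"dy":0.08,"dz":0,"ax":0,"ay":0,"az":0},
  {"gripper":-1,"dx":0.078,"dy":0.16,"dz":0,"ax":0,"ay":0,"az":0},
  {"gripper":-1,"dx":0.117,"dy":0.24,"dz":0,"ax":0,"ay":0,"az":0},
  {"gripper":-1,"dx":0.156,"dy":0.32,"dz":0,"ax":0,"ay":0,"az":0},
  {"gripper":-1,"dx":0.195,"dy":0.4,"dz":0,"ax":0,"ay":0,"az":0},
  {"gripper":-1,"dx":0.234,"dy":0.48,"dz":0,"ax":0,"ay":0,"az":0},
  {"gripper":-1,"dx":0.27,"dy":0.555,"dz":0,"ax":0,"ay":0,"az":0},
  {"gripper":-1,"dx":0.292,"dy":0.6,"dz":0.005,"ax":0,"ay":0,"az":0.03},
  {"gripper":-1,"dx":0.32,"dy":0.672,"dz":0.012,"ax":0,"ay":0,"az":0.165},
  {"gripper":-1,"dx":0.328,"dy":0.748,"dz":0.02,"ax":0,"ay":0,"az":0.342},
  {"gripper":-1,"dx":0.32,"dy":0.824,"dz":0.02,"ax":0,"ay":0,"az":0.52},
  {"gripper":-1,"dx":0.304,"dy":0.9,"dz":0.02,"ax":0,"ay":0,"az":0.676},
])

```text
time_s: 28.25
tool_pos: [0.5388, 0.2936, 0.0943]
tool_rot: [0.999, 0.044, 0.0, 0.001]
ft_force: [-0.0, -0.3, -0.4]
opening: 0.199
grip_force: 79.4
```

>>> arm_command([
  {"gripper":-1,"dx":-0.008,"dy":0.04,"dz":0,"ax":0,"ay":0,"az":0.144},
  {"gripper":-1,"dx":-0.016,"dy":0.076,"dz":0,"ax":0,"ay":0,"az":0.144},
  {"gripper":-1,"dx":-0.016,"dy":0.076,"dz":0,"ax":0,"ay":0,"az":0.144},
  {"gripper":-1,"dx":-0.016,"dy":0.076,"dz":0,"ax":0,"ay":0,"az":0.144},
])

```text
time_s: 28.75
tool_pos: [0.5345, 0.3118, 0.0942]
tool_rot: [0.995, 0.098, -0.0, 0.001]
ft_force: [-0.9, -1.1, -1.5]
opening: 0.197
grip_force: 79.4
```

```bash
python3 - <<'E'
from h import *
s=monitor.get_state();print(s['time_s'],s['tool_pos'],s['grip_force']);p=s['tool_pos'][:2]-PC;print(p@UX,p@UY)
a=filt('scene')['frame'][150:250,300:450,::-1].astype(float)
b=filt('top')['frame'][105:215,50:215,::-1].astype(float)
g=lambda i:cv2.resize(np.clip(i*1.8,0,255).astype(np.uint8),(400,270),interpolation=2)
cv2.imwrite('pics/p5.png',np.hstack([g(a),g(b)]))
E
```

```text
28.75 [0.535 0.312 0.094] 79.41088199615479
-0.05735984155982584 -8.037758829517253e-05
scene filt [0.515 0.414] [0.069 0.115] 25.4 hue 18.0 pan 0.046906685552597055 -0.0018095918750762763
top filt [0.511 0.385] [0.068 0.132] 8.4 hue 14.0 pan 0.01949173542022706 0.008123207464218157
```

View pics/p5.png

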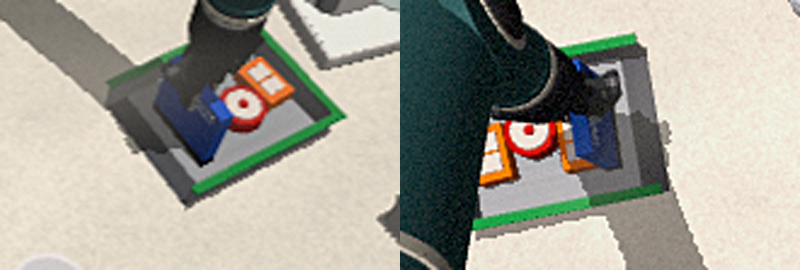

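All three filters are in the pan behind the board (right crop: cassette_a at 490,155, disc at 530,133, cassette_b at 580,145). Next I back the board out and stand it in front of the lip.

>>> arm_command([
  {"gripper":-1,"dx":0.012,"dy":-0.06,"dz":0.004,"ax":0,"ay":0,"az":0.005},
  {"gripper":-1,"dx":0.024,"dy":-0.12,"dz":0.004,"ax":0,"ay":0,"az":0.005},
  {"gripper":-1,"dx":0.036,"dy":-0.18,"dz":0.004,"ax":0,"ay":0,"az":0.005},
  {"gripper":-1,"dx":0.048,"dy":-0.24,"dz":0.004,"ax":0,"ay":0,"az":0.005},
  {"gripper":-1,"dx":0.06,"dy":-0.297,"dz":0.004,"ax":0,"ay":0,"az":0.005},
  {"gripper":-1,"dx":0.06,"dy":-0.297,"dz":0.004,"ax":0,"ay":0,"az":0.005},
  {"gripper":-1,"dx":0.06,"dy":-0.297,"dz":-0.01,"ax":0,"ay":0,"az":0.005},
  {"gripper":-1,"dx":0.06,"dy":-0.297,"dz":-0.026,"ax":0,"ay":0,"az":0.005},
  {"gripper":-1,"dx":0.06,"dy":-0.297,"dz":-0.03,"ax":0,"ay":0,"az":0.005},
  {"gripper":-1,"dx":0.06,"dy":-0.297,"dz":-0.033,"ax":0,"ay":0,"az":0.005},
  {"gripper":-1,"dx":0.06,"dy":-0.297,"dz":-0.033,"ax":0,"ay":0,"az":0.005},
])

```text
time_s: 30.22
tool_pos: [0.5491, 0.239, 0.0876]
tool_rot: [0.995, 0.101, -0.0, 0.001]
ft_force: [-5.8, -1.3, 13.0]
opening: 0.2
grip_force: 81.7
```

```bash
python3 - <<'E'
from h import *
s=monitor.get_state();print(s['time_s'],s['tool_pos'],s['ft_force']);p=s['tool_pos'][:2]-PC;print(p@UX,p@UY);go(Rn.from_quat(s['tool_rot']),s['tool_pos'],up(-78.5),[.5496,.2377,.085])
b=filt('top'); P=cloud(b);m=(P[...,2]>.003)&(P[...,2]<.05)
E
```

```text
30.225 [0.549 0.239 0.088] [-5.786 -1.285 13.032]
-0.13162952046293258 0.0002261702707528554
shift [ 0.002 -0.005 -0.01 ] turn [ 0.002 -0.001 -0.003] deg 0.16415800484826037
top filt [0.518 0.331] [0.067 0.031] 10.2 hue 16.0 pan -0.03560646263599394 0.012545326128006
```

>>> arm_command([
  {"gripper":-1,"dx":0,"dy":0,"dz":0.004,"ax":0,"ay":0,"az":0},
  {"gripper":-1,"dx":0,"dy":0,"dz":0.004,"ax":0,"ay":0,"az":0},
  {"gripper":-1,"dx":0,"dy":0,"dz":0.004,"ax":0,"ay":0,"az":0},
], force=20)

```text
time_s: 30.65
tool_pos: [0.5491, 0.239, 0.0876]
tool_rot: [0.995, 0.101, -0.0, 0.001]
ft_force: [-3.0, -1.4, 7.7]
opening: 0.196
grip_force: 80.7
```

>>> arm_command([
  {"gripper":-0.4,"dx":0,"dy":0,"dz":0,"ax":0,"ay":0,"az":0},
  {"gripper":-0.2,"dx":0,"dy":0,"dz":0,"ax":0,"ay":0,"az":0},
  {"gripper":0.1,"dx":0,"dy":0,"dz":0,"ax":0,"ay":0,"az":0},
  {"gripper":0.4,"dx":0,"dy":0,"dz":0,"ax":0,"ay":0,"az":0},
  {"gripper":0.7,"dx":0,"dy":0,"dz":0,"ax":0,"ay":0,"az":0},
  {"gripper":0.7,"dx":0,"dy":0,"dz":0,"ax":0,"ay":0,"az":0},
])

```text
time_s: 31.4
tool_pos: [0.5494, 0.2381, 0.087]
tool_rot: [0.995, 0.101, -0.0, 0.001]
ft_force: [-0.9, -0.5, -0.1]
opening: 0.849
grip_force: 0.0
```

>>> arm_command([
  {"gripper":0.7,"dx":0,"dy":0,"dz":0.05,"ax":0,"ay":0,"az":0},
  {"gripper":0.7,"dx":0,"dy":0,"dz":0.12,"ax":0,"ay":0,"az":0},
  {"gripper":0.7,"dx":0,"dy":0,"dz":0.22,"ax":0,"ay":0,"az":0},
  {"gripper":0.7,"dx":0,"dy":0,"dz":0.36,"ax":0,"ay":0,"az":0},
  {"gripper":0.7,"dx":0,"dy":-0.1,"dz":0.55,"ax":0,"ay":0,"az":0},
  {"gripper":0.7,"dx":0,"dy":-0.3,"dz":0.7,"ax":0,"ay":0,"az":0},
  {"gripper":0.7,"dx":0,"dy":-0.5,"dz":0.8,"ax":0,"ay":0,"az":0},
  {"gripper":0.7,"dx":0,"dy":-0.7,"dz":0.8,"ax":0,"ay":0,"az":0},
  {"gripper":0.7,"dx":0,"dy":-0.9,"dz":0.8,"ax":0,"ay":0,"az":0},
  {"gripper":0.7,"dx":0,"dy":-0.9,"dz":0.8,"ax":0,"ay":0,"az":0},
])

```text
time_s: 32.65
tool_pos: [0.5494, 0.008, 0.289]
tool_rot: [0.995, 0.097, 0.001, 0.002]
ft_force: [-0.2, 0.9, -0.5]
opening: 0.849
grip_force: 0.0
```

```bash
python3 - <<'E'
from h import *
s=monitor.get_state();print(s['time_s'],s['tool_pos'],s['ft_force'])
a=filt('scene');b=filt('top')
for c in(a,b):
    P=cloud(c);h=cv2.cvtColor(c['frame'],cv2.COLOR_RGB2HSV).astype(int)
    m=(h[...,1]>120)&(h[...,0]>105)&(h[...,0]<130)&(P[...,2]>.094)&(P[...,2]<.11)&(abs(P[...,1]-.24)<.08)&(abs(P[...,0]-.55)<.08)
    Q=P[m];r=cv2.minAreaRect(Q[:,:2].astype(np.float32));p=np.array(r[0])-PC;print('board top',m.sum(),r,'pan',p@UX,p@UY)
a=a['frame'][130:280,240:450,::-1].astype(float)
b=b['frame'][80:220,50:320,::-1].astype(float)
g=lambda i:cv2.resize(np.clip(i*1.8,0,255).astype(np.uint8),(400,270),interpolation=2)
cv2.imwrite('pics/p6.png',np.hstack([g(a),g(b)]))
E
```

```text
32.65 [0.549 0.008 0.289] [-0.176  0.861 -0.527]
scene filt [0.519 0.389] [0.088 0.156] 9.4 hue 17.0 pan 0.021722024998664866 -0.00042974554061887826
top filt [0.518 0.39 ] [0.085 0.152] 8.6 hue 15.0 pan 0.022470104417800913 0.0008028522872924994
board top 151 ((0.5511938333511353, 0.2384728342294693), (0.09863750636577606, 0.01969444379210472), 10.040901184082031) pan -0.13257538912534714 -0.0017245235300063881
board top 277 ((0.5518851280212402, 0.23795849084854126), (0.1013660728931427, 0.018560806289315224), 11.456677436828613) pan -0.1332177045726776 -0.002299123630523661
```

View pics/p6.png

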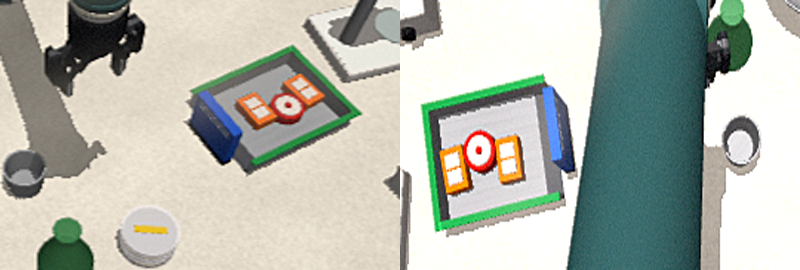

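The final view shows the board standing across the pan mouth (left crop ~218,128). All three filters are well inside the pan, and the cup, dishes and flask are where they started. I'm handing in.

```bash
python3 -c "
from h import *
print(job_done())"
```

```text
the job is handed in; nothing more can be done
None
```

The job is handed in at about 33 s of the 72 s: all three filters are in the pan, the board stands released on its black edge about 13 mm in front of the lip, centred within about 2 mm and square, and the cup, dishes and flask look undisturbed; the hand-in returned no verdict.

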